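Stop the titrator and draw the glass electrode for inspection

ROBOT

A 6-joint arm with a two-finger parallel gripper is mounted at the origin on the work surface. World frame = base frame: x ahead of the robot, y to its left, z up, the work surface at z = 0. Lengths are in m, angles in rad, forces in N, time in s.
With the tool pointing down it reaches from about 0.325 to 0.85 m from the base axis. Payload 4.4 kg.
Tool frame: the origin (TCP) lies midway between the tips of the shut fingers; the grasp point (between the pads) lies 19 mm behind it (bot.grip_point_offset is the z of the grasp point in the tool frame, in m); z points along the fingers, y is the line along which they close (so a half turn about z gives the same grasp; the last joint's range is limited). The gripper opens to 94 mm and grips with 3 to 60 N. Pads are 16 mm wide; open, the fingers measure 119 mm over their backs; the gripper's body (75 mm by 177 mm) begins 78 mm behind the grasp point.
Start: joints at [-1.468, 0.207, 1.542, -0, 1.393, -0.15], TCP at [0.144, -0.557, 0.205] pointing down, gripper open.
Joint ranges: [-2.73, 2.73], [-0.86, 2.22], [0.23, 2.46], [-1.11, 4.25], [0.08, 2.63], [-2.82, 2.82]. Speed limits (rad/s): [2.79, 2.79, 3.14, 3.14, 3.14, 3.14].

INTERFACE

Orientations are given as a 3x3 rotation matrix whose columns are the frame's x, y, z axes.
In Python, from plant import monitor, get_image, bot gives the robot as it stands.
- The arm moves only by the shell command python3 -m inch 'ROWS' [FORCE]. ROWS is JSON, a list of rows, each a list of 3 entries, a list of its own where there are three numbers: the closure, from 0 (fully open) to 1 (shut), then the shift along the tool's x, y, z in m, then the turn about the tool's z in degrees. A call has 1 to 8 rows; each row shifts and turns the commanded pose from where the row before left it, along the tool's axes as they then stand; what a row does not reach is not made up. A row lasts 1/8 s, in which the tool goes at most 62.5 mm and 10.7 degrees, less where a joint would pass 70% of its speed; a pose out of reach is approached as far as the arm can. A call is refused whole if a number of a shift passes 0.0625 or a number of a turn 10.7, either way. A call with a gripper value outside its range is refused whole. The fingers move at their own pace and stop on an object; FORCE is the grip in N (left out, the last holds). Time passes only in rows, so rows that do not move let the fingers close. It gives the time, the measured TCP pose, the force, the opening and the grip force at its end, in the units of the state.
- monitor.get_obs(): the state, without advancing time (a new reading comes with each control period).
- get_image(name): name is "scene" or "top" or "wrist"; returns a dict with "color" (400x640x3 uint8, red, green, blue), "fx", "fy", "cx", "cy" (pixels), "k1" (the pictures are not rectified: a ray, as slopes to the right and down, at radius r is drawn at 1 + k1 r^2 times it, then the intrinsics apply), "rvec" (rotation vector, rad) and "tvec" (3), from world to camera coordinates, as OpenCV has them; the wrist camera has in their place "T_tool_cam" (4x4, takes a point from camera to tool coordinates, whose origin is the TCP and whose axes are the flange's). Camera axes: x right, y down, z forward; pixel columns grow to the right and rows downward; lengths in m; the calibration is good to about 2 mm. A picture is of the moment at which its call begins: read the wrist's pose just before it. There is no depth.
- bot.finish_job(): hands the job in; it is judged then, once.
The state is a dict: "t": time; "joints": joint angles; "qvel": joint speeds; "tau": joint torques, N m; "position": TCP position; "orientation": TCP orientation; "ft_force": force on the tool from outside, world axes, zero at the start; "torque": the same for the moment, N m; "opening": opening from 0.0 (shut) to 1.0 (fully open); "grasp_force": force on a finger pad.
Only numpy, scipy, OpenCV 4.12 (cv2) and the standard library are available. Lean on these libraries where they do the work, as an engineer would, in place of code of your own. Each camera call takes 0.05 s, during which the arm holds its last target. There are 200 camera calls.

TASK

Shut the titrator down on its control box: press the big middle key, then the small key at its left (seen from the robot), then the small key at its right, each fully in and let go again before the next. Then take the glass electrode (the sensor with the thick head), draw it straight up until its tip is clear above its holder, and only then lean it over to about 45 degrees, tip downwards, so that its tip can be inspected. Finish while still holding it like that, still and with its tip higher than the holders, and leave the slim sensor, the bottle and the beaker where they stand.

Things in the scene. Friction and masses are not known exactly. Their poses are not given: they have to be found in the camera images.
- panel_mid (a point): Control box of the titrator, fixed, white plastic, 130 mm deep (its x) by 200 mm wide (its y), about 70 mm high; its top slopes 10 degrees down towards its front, which faces the robot (its -x side). This point is the centre of its underside, on the bench; turned up to 0.35 rad. Its +y is its left seen from the robot. Three grey keys stand in a row along its y near the front, 56 mm apart; a flat green display lies behind them.
- key_big_top (a point): Centre of the top face of the big middle key (round, 34 mm across), which points up, tilted 10 degrees to the front. About 75 mm above the bench and 18 mm above the panel; moves down with the key.
- key_left_top (a point): Centre of the top face of the small left key (round, 20 mm across), at the panel's +y side.
- key_right_top (a point): Centre of the top face of the small right key (round, 20 mm across), at the panel's -y side.
- key_big (a joint): Travel of the big key in m: 0 out, 0.006 fully in; 3.5 N takes it fully in, it springs back. Counts as pressed above 0.004 and as out below 0.0015.
- key_left (a joint): The same for the small left key.
- key_right (a joint): The same for the small right key.
- electrode_head (a point): Glass electrode, loose, 40 to 85 g, standing upright in its holder. This point is the centre of its round black head (28 mm across, 50 mm high), the place to grasp it, 126 mm above its tip; its z axis runs along the electrode from tip to head. Below the head a collar (30 mm across, 6 mm high) rests on the holder's mouth; below that the glass shaft is 12 mm across and 95 mm long. In the holder this point is 141 mm above the bench.
- electrode_tip (a point): Tip of the electrode, the lowest point of its glass shaft, 126 mm below the head's centre; 15 mm above the bench while in its holder.
- holder_mouth (a point): Centre of the mouth of the electrode's holder, fixed: an 80 mm square foot 12 mm high with an upright tube (28 mm outside, 16 mm bore), mouth 110 mm above the bench. The electrode hangs 95 mm deep in it and needs a straight pull up of 95 mm to come clear.
- holder_b_mouth (a point): The same point of the other, equal holder, which carries the slim temperature sensor. Which of the two places has which sensor varies.
- thermo_head (a point): Temperature sensor, bystander, loose in the other holder: slim black head (10 mm across, 50 mm high, this point is its centre, 141 mm above the bench, top at 166 mm) and steel shaft.
- flask_mid (a point): Brown bottle, bystander, loose: 68 mm across, 130 mm high; this point is its centre, half-way up.
- beaker_mid (a point): Glass beaker, bystander, loose: 70 mm across, 85 mm high; this point is its centre, half-way up.
Things that resemble listed ones, but are neither listed nor needed, are in the scene too. Leave any brown or pink look-alike of the part that bears panel_mid alone.

How it is judged:
By the outcome, as a careful person would: the job done as asked, in the order asked, and still so for the second after the job is handed in, while the arm keeps its last pose, push and grip.
It also fails if it takes over 67 s, if anything falls off the work surface, if the arm or the gripper's body presses on something with over 40 N, if the wrist force passes 120 N, or if a joint passes its speed limit or range.

## Working session

There is one attempt and no reset: what is moved stays moved. The work goes in short steps, Python scripts to look and compute and a shell command to move; the robot and the scene stay as the last step left them, time stands still between calls to the robot, and variables do not carry over. Pictures are saved under pics/ and viewed, at most 10 in all, crops included, and the job is handed in when it is done.

```bash
mkdir -p pics
cat > h.py <<'E'
import numpy as np, cv2
from plant import monitor, get_image, bot
def cam(im):
    if "rvec" in im:
        R=cv2.Rodrigues(np.array(im["rvec"],float))[0]; t=np.array(im["tvec"],float).ravel()
        return R.T, -R.T@t     # cam->world
    o=im["obs"]; T=np.array(im["T_tool_cam"]); R=np.array(o["orientation"])
    return R@T[:3,:3], np.array(o["position"])+R@T[:3,3]
def grab(n):
    o=monitor.get_obs(); im=dict(get_image(n)); im["obs"]=o; return im
def ray(im,u,v):
    d=np.array([(u-im["cx"])/im["fx"],(v-im["cy"])/im["fy"]]); s=d.copy()
    for _ in range(20): s=d/(1+im["k1"]*(s@s))
    R,c=cam(im); return c, R@np.array([s[0],s[1],1])
def onz(im,u,v,z):
    c,d=ray(im,u,v); return c+d*(z-c[2])/d[2]
def proj(im,p):
    R,c=cam(im); q=R.T@(np.array(p)-c); s=q[:2]/q[2]; s=s*(1+im["k1"]*(s@s))
    return im["fx"]*s[0]+im["cx"], im["fy"]*s[1]+im["cy"]
def save(im,n): cv2.imwrite(f"pics/{n}.png",im["color"][:,:,::-1])
E
python3 - <<'E'
from h import *
import pickle
for n in ("top","scene"):
    im=grab(n); save(im,n+"0"); pickle.dump(im,open(n+".pkl","wb")); print(n,cam(im)[1],im["fx"])
o=monitor.get_obs(); print(o)
print(bot.grip_point_offset)
E
```

```text
top [0.48397531 0.06283925 1.14532655] 393.6306486020333
scene [ 1.19271181 -0.04277409  0.99559609] 431.10556764280483
{'t': 0.1, 'joints': array([-1.46848532e+00,  2.07327107e-01,  1.54276969e+00, -9.15363591e-06,
        1.39351216e+00, -1.50480949e-01]), 'qvel': array([ 0.00075463, -0.00365338, -0.00424449,  0.00060408, -0.00242692,
        0.00091303]), 'tau': array([-6.08371301e-04, -3.71867180e+01, -2.82292289e+01,  7.01442012e-02,
        3.11623723e-02, -4.95735719e-05]), 'position': array([ 0.14373494, -0.55600652,  0.20443092]), 'orientation': array([[ 9.68217531e-01,  2.50109509e-01, -2.14893058e-04],
       [ 2.50109430e-01, -9.68215500e-01,  2.00483641e-03],
       [ 2.93365863e-04, -1.99486454e-03, -9.99997967e-01]]), 'ft_force': array([-0.20981286, -0.43665117,  0.34874329]), 'torque': array([-0.00444018,  0.04356358, -0.0009669 ]), 'grasp_force': 0.0, 'opening': 0.9999676582425546}
-0.0188
```

View pics/top0.png

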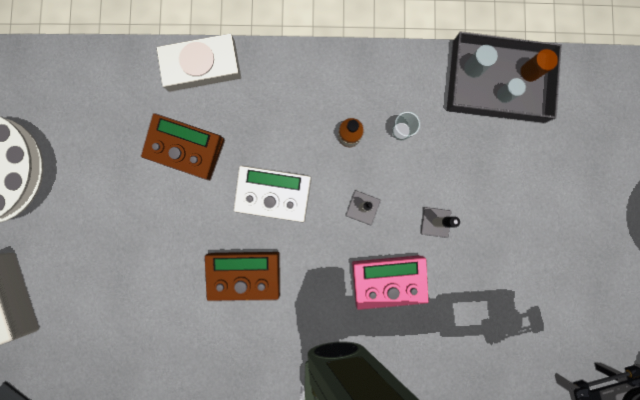

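View pics/scene0.png

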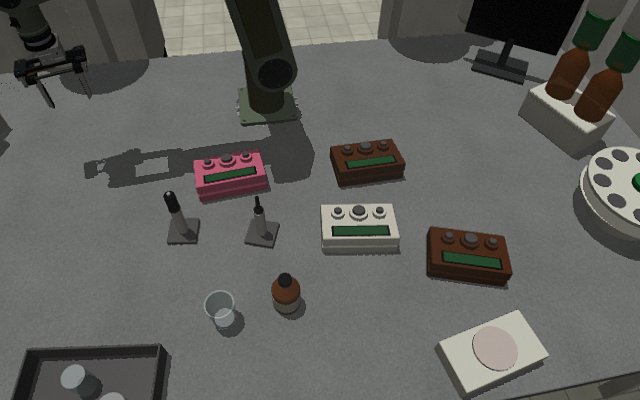

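Top view: the white panel is at (272,194), with its keys at about (249,198), (270,201) and (290,205). The thick electrode head is at (452,222) and the slim sensor at (367,206). In the scene view (mirrored) the keys are at (338,212), (359,211) and (379,211), and the electrode head is at (169,197). Next I triangulate these points.

```bash
cat > tri.py <<'E'
from h import *
def tri(a,pa,b,pb):
    c1,d1=ray(a,*pa); c2,d2=ray(b,*pb)
    d1/=np.linalg.norm(d1); d2/=np.linalg.norm(d2)
    A=np.c_[d1,-d2]; s=np.linalg.lstsq(A,c2-c1,rcond=None)[0]
    p,q=c1+s[0]*d1,c2+s[1]*d2; return (p+q)/2, np.linalg.norm(p-q)
E
python3 - <<'E'
from tri import *; import pickle
T=pickle.load(open("top.pkl","rb"));S=pickle.load(open("scene.pkl","rb"))
def blobs(im,box,f,amin=15):
    x0,y0,x1,y1=box; c=im["color"][y0:y1,x0:x1].astype(int)
    m=f(c).astype(np.uint8); n,l,st,ce=cv2.connectedComponentsWithStats(m,connectivity=4)
    return [(tuple(np.round(ce[i]+[x0,y0],1)),tuple(st[i][:4]+[x0,y0,0,0]),st[i][4]) for i in range(1,n) if st[i][4]>=amin]
grey=lambda c:(c.max(2)<165)&(c.max(2)-c.min(2)<25)&(c.max(2)>60)
for im,box in((T,(240,188,302,214)),(S,(328,203,390,220))):
    for b in blobs(im,box,grey): print("key",b)
dark=lambda c:(c.max(2)<45)
for im,box in((T,(355,195,380,216)),(T,(430,210,470,235)),(S,(155,185,190,225)),(S,(245,190,275,230))):
    for b in blobs(im,box,dark): print("head",b)
E
python3 - <<'E'
import cv2,numpy as np
a=cv2.imread("pics/top0.png")[160:245,225:475]; b=cv2.imread("pics/scene0.png")[180:265,150:400]
cv2.imwrite("pics/crop1.png",cv2.resize(np.vstack([a,b]),None,fx=3,fy=3,interpolation=cv2.INTER_NEAREST))
E
```

```text
key ((np.float64(249.2), np.float64(198.2)), (np.int64(246), np.int64(195), np.int64(7), np.int64(7)), np.int32(38))
key ((np.float64(269.4), np.float64(201.4)), (np.int64(264), np.int64(196), np.int64(12), np.int64(12)), np.int32(112))
key ((np.float64(289.6), np.float64(204.4)), (np.int64(287), np.int64(202), np.int64(6), np.int64(6)), np.int32(33))
key ((np.float64(355.8), np.float64(205.9)), (np.int64(328), np.int64(203), np.int64(62), np.int64(11)), np.int32(179))
key ((np.float64(379.7), np.float64(209.5)), (np.int64(376), np.int64(206), np.int64(8), np.int64(9)), np.int32(42))
key ((np.float64(336.9), np.float64(209.9)), (np.int64(334), np.int64(207), np.int64(8), np.int64(8)), np.int32(39))
key ((np.float64(357.5), np.float64(217.0)), (np.int64(349), np.int64(211), np.int64(19), np.int64(9)), np.int32(59))
key ((np.float64(378.6), np.float64(215.8)), (np.int64(372), np.int64(211), np.int64(15), np.int64(9)), np.int32(54))
key ((np.float64(337.4), np.float64(216.4)), (np.int64(331), np.int64(212), np.int64(14), np.int64(8)), np.int32(54))
head ((np.float64(367.1), np.float64(205.3)), (np.int64(364), np.int64(202), np.int64(8), np.int64(8)), np.int32(43))
head ((np.float64(448.7), np.float64(221.4)), (np.int64(442), np.int64(217), np.int64(17), np.int64(10)), np.int32(116))
head ((np.float64(171.6), np.float64(202.4)), (np.int64(164), np.int64(191), np.int64(16), np.int64(22)), np.int32(220))
head ((np.float64(257.7), np.float64(206.4)), (np.int64(254), np.int64(196), np.int64(9), np.int64(18)), np.int32(97))
```

View pics/crop1.png

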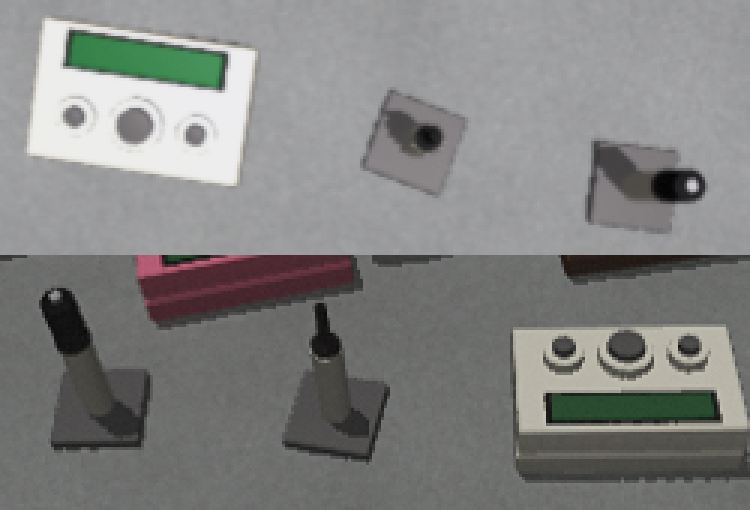

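The crop shows all the parts clearly. The electrode head top is at top view (455,222) and scene (169,194). The big key's top is at scene (359,210).

Run:
```python
from tri import *; import pickle
T=pickle.load(open("top.pkl","rb"));S=pickle.load(open("scene.pkl","rb"))
for n,a,b,z in(("L",(249.2,198.2),(379.5,209.7),.07),("B",(269.4,201.4),(359,210.3),.075),("R",(289.6,204.4),(337.5,210.1),.07),("Etop",(455,221.7),(169.5,194.5),.166),("Ttop",(367.8,205.3),(257,197),.166)):
    p,e=tri(T,a,S,b); print(n,p.round(4),round(e,4),onz(T,*a,z).round(4),onz(S,*b,z).round(4))
c=lambda L:np.array(L)/3+[225,160]
for n,L in(("Efoot",[(594,140),(678,150),(672,232),(588,222)]),("Tfoot",[(390,90),(467,118),(440,194),(362,168)])):
    q=[onz(T,*p,.012)[:2].round(3) for p in c(L)]; print(n,q,np.mean(q,0))
g=lambda p:onz(T,*p,.06)[:2]
L,R=onz(T,249.2,198.2,.073),onz(T,289.6,204.4,.073); d=L-R; print(np.linalg.norm(d),"yaw",np.arctan2(-d[0],d[1]))
```

```text
L [0.5533 0.2523 0.0742] 0.0009 [0.5535 0.2526 0.07  ] [0.5504 0.2541 0.07  ]
B [0.5455 0.1978 0.0722] 0.0019 [0.5452 0.1965 0.075 ] [0.5476 0.198  0.075 ]
R [0.5378 0.1416 0.0743] 0.0004 [0.538  0.1417 0.07  ] [0.5348 0.1427 0.07  ]
Etop [ 0.4956 -0.2764  0.1677] 0.0035 [ 0.4955 -0.2788  0.166 ] [ 0.4948 -0.275   0.166 ]
Ttop [ 0.5335 -0.0618  0.1641] 0.0027 [ 0.5336 -0.0602  0.166 ] [ 0.5347 -0.0631  0.166 ]
Efoot [array([ 0.54, -0.24]), array([ 0.531, -0.321]), array([ 0.452, -0.315]), array([ 0.461, -0.234])] [ 0.496  -0.2775]
Tfoot [array([ 0.585, -0.042]), array([ 0.559, -0.117]), array([ 0.486, -0.091]), array([ 0.51 , -0.016])] [ 0.535  -0.0665]
0.11163490052965878 yaw -0.1386784083788256
```

```bash
cat > go.py <<'E'
import sys; from h import *
# world target -> shift in tool axes
o=monitor.get_obs(); R=np.array(o["orientation"]); d=np.array([float(v) for v in sys.argv[1:4]])-o["position"]
print("t",o["t"],"tool shift mm",(R.T@d*1000).round(1),"yaw deg",np.degrees(np.arctan2(R[1,0],R[0,0])).round(2),"pos",np.round(o["position"],4),"f",np.round(o["ft_force"],1))
E
python3 -m inch '[[1,[0,0,0],10.7],[1,[0,0,0],10.7],[1,[0,0,0],1.1],[1,[0,0,0],0]]' 20; python3 go.py 0.541 0.197 0.12
```

```text
t: 0.6
position: [0.1438, -0.5565, 0.2051]
orientation: [[0.991, -0.137, -0.0], [-0.137, -0.991, 0.001], [-0.0, -0.001, -1.0]]
ft_force: [0.3, 0.5, 0.2]
opening: 0.612
grasp_force: 0.0
t 0.6 tool shift mm [ 290.1 -800.8   85.6] yaw deg -7.88 pos [ 0.1438 -0.5565  0.2051] f [0.3 0.5 0.2]
```

```bash
python3 -m inch '[[1,[0.018,-0.05,0],0],[1,[0.018,-0.05,0],0],[1,[0.018,-0.05,0],0],[1,[0.018,-0.05,0],0],[1,[0.018,-0.05,0],0],[1,[0.018,-0.05,0],0],[1,[0.018,-0.05,0],0],[1,[0.018,-0.05,0],0]]' >/dev/null
python3 -m inch '[[1,[0.018,-0.05,0],0],[1,[0.018,-0.05,0],0],[1,[0.018,-0.05,0],0],[1,[0.018,-0.05,0],0],[1,[0.018,-0.05,0],0],[1,[0.018,-0.05,0],0],[1,[0.018,-0.05,0],0],[1,[0.018,-0.05,0],0]]'; python3 go.py 0.541 0.197 0.12
python3 - <<'E'
from h import *
im=grab("wrist"); save(im,"w1"); print(np.array(im["T_tool_cam"]).round(3))
import pickle; pickle.dump(im,open("w1.pkl","wb"))
for p in((.5533,.2523,.073),(.5455,.1975,.074),(.5378,.1416,.073)): print(np.round(proj(im,p),1))
E
```

```text
t: 2.6
position: [0.5412, 0.197, 0.2054]
orientation: [[0.991, -0.137, 0.0], [-0.137, -0.991, -0.0], [0.0, 0.0, -1.0]]
ft_force: [-0.2, -0.5, 0.1]
opening: 0.003
grasp_force: 0.0
t 2.6 tool shift mm [-0.2  0.  85.4] yaw deg -7.87 pos [0.5412 0.197  0.2054] f [-0.2 -0.5  0.1]
[[ 0.001 -0.971 -0.238  0.068]
 [ 1.     0.001  0.001 -0.   ]
 [-0.001 -0.238  0.971 -0.18 ]
 [ 0.     0.     0.     1.   ]]
[259.1 178.4]
[317.4 178.9]
[376.9 178.8]
```

View pics/w1.png

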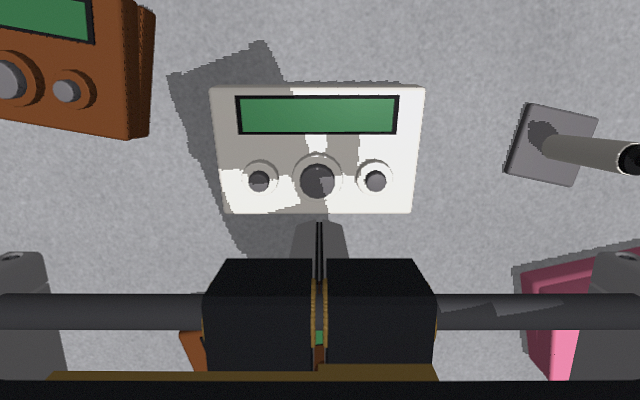

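The wrist view shows the keys at (259,181), (317,181) and (375,181), within about 2 px of the prediction. Descending on the big key.

```bash
python3 -m inch '[[1,[-0.002,0,0.05],0],[1,[0,0,0.05],0],[1,[0,0,0.02],0],[1,[0,0,0.005],0],[1,[0,0,0],0]]';python3 -m inch '[[1,[0,0,0.004],0],[1,[0,0,0],0]]'|grep -E "pos|force"; python3 -m inch '[[1,[0,0,0.002],0],[1,[0,0,0],0]]'|grep -E "pos|force"
```

```text
t: 3.28
position: [0.5391, 0.1956, 0.081]
orientation: [[0.99, -0.139, 0.001], [-0.139, -0.99, 0.0], [0.001, -0.0, -1.0]]
ft_force: [0.4, 0.4, -0.1]
opening: 0.002
grasp_force: 0.0
position: [0.5392, 0.1956, 0.0773]
ft_force: [-0.1, -0.4, -0.4]
grasp_force: 0.0
position: [0.5393, 0.1957, 0.0751]
ft_force: [-0.4, -0.2, 1.1]
grasp_force: 0.6
```

```bash
python3 -m inch '[[1,[0,0,0.002],0],[1,[0,0,0.002],0],[1,[0,0,0],0]]'|grep -E "pos|ft"; python3 -m inch '[[1,[0,0,0.002],0],[1,[0,0,0],0]]'|grep -E "pos|ft"; python3 -m inch '[[1,[0,0,0.001],0],[1,[0,0,0],0]]'|grep -E "pos|ft"
```

```text
position: [0.5395, 0.1956, 0.0709]
ft_force: [1.7, -0.6, 3.9]
position: [0.5397, 0.1956, 0.0697]
ft_force: [1.1, -1.0, 7.2]
position: [0.5398, 0.1956, 0.0695]
ft_force: [-1.2, -0.9, 10.9]
```

Big key bottomed out (stop at 0.0695, force rising). Releasing, then going to the left key.

```bash
python3 -m inch '[[1,[0,0,-0.015],0],[1,[0,0,-0.012],0],[1,[0,-0.028,0],0],[1,[0,-0.029,0],0],[1,[0,0,0.015],0],[1,[0,0,0.002],0],[1,[0,0,0],0]]'|grep -E "pos|ft"; python3 go.py .5475 .2525 .08;  python3 -m inch '[[1,[0,0,0.003],0],[1,[0,0,0],0]]'|grep -E "pos|ft"; python3 -m inch '[[1,[0,0,0.002],0],[1,[0,0,0],0]]'|grep -E "pos|ft"
```

```text
position: [0.5454, 0.2509, 0.0764]
ft_force: [-0.4, -0.4, -0.3]
t 5.525 tool shift mm [ 1.8 -1.9 -3.6] yaw deg -8.06 pos [0.5454 0.2509 0.0764] f [-0.4 -0.4 -0.3]
position: [0.5467, 0.2513, 0.0746]
ft_force: [-0.5, -0.5, 1.3]
position: [0.547, 0.2517, 0.0728]
ft_force: [0.1, -1.3, 2.2]
```

```bash
python3 -m inch '[[1,[0,0,0.002],0],[1,[0,0,0],0]]'|grep -E "pos|ft"; python3 -m inch '[[1,[0,0,0.002],0],[1,[0,0,0],0]]'|grep -E "pos|ft";  python3 -m inch '[[1,[0,0,0.001],0],[1,[0,0,0],0]]'|grep -E "pos|ft"
```

```text
position: [0.5472, 0.2519, 0.0708]
ft_force: [1.0, -1.4, 3.2]
position: [0.5474, 0.252, 0.0697]
ft_force: [-1.2, -1.4, 7.6]
position: [0.5475, 0.252, 0.0695]
ft_force: [-2.2, -2.7, 11.1]
```

```bash
python3 -m inch '[[1,[0,0,-0.015],0],[1,[0,0,-0.012],0],[1,[0,0.037,0],0],[1,[0,0.038,0],0],[1,[0,0.037,0],0],[1,[0,0,0.015],0],[1,[0,0,0.002],0],[1,[0,0,0],0]]'|grep -E "pos|ft"; python3 go.py .5325 .1410 .08;  python3 -m inch '[[1,[0,0,0.003],0],[1,[0,0,0],0]]'|grep -E "pos|ft"; python3 -m inch '[[1,[0,0,0.002],0],[1,[0,0,0],0]]'|grep -E "pos|ft"
```

```text
position: [0.5305, 0.1421, 0.0769]
ft_force: [1.2, 0.2, 0.8]
t 7.775 tool shift mm [ 2.1  0.8 -3.1] yaw deg -7.95 pos [0.5305 0.1421 0.0769] f [1.2 0.2 0.8]
position: [0.5314, 0.142, 0.0748]
ft_force: [0.1, 0.8, 1.6]
position: [0.5314, 0.1415, 0.0728]
ft_force: [0.8, 1.0, 1.6]
```

```bash
python3 -m inch '[[1,[0,0,0.002],0],[1,[0,0,0],0]]'|grep -E "pos|ft"; python3 -m inch '[[1,[0,0,0.002],0],[1,[0,0,0],0]]'|grep -E "pos|ft";  python3 -m inch '[[1,[0,0,0.001],0],[1,[0,0,0],0]]'|grep -E "pos|ft"
```

```text
position: [0.5315, 0.1412, 0.0708]
ft_force: [0.7, 1.5, 3.3]
position: [0.5318, 0.1412, 0.0696]
ft_force: [-0.9, 1.1, 7.2]
position: [0.5319, 0.1413, 0.0694]
ft_force: [-1.4, 1.7, 11.6]
```

All three keys pressed. Raising now. The rows only turn the tool about its own z, so before grasping I test in free space what the arm does at its reach limit, since that may tilt the tool.

```bash
python3 -m inch '[[1,[0,0,-0.02],0],[1,[0,0,-0.06],0],[1,[0,0,-0.06],0],[1,[0,0,-0.06],0],[1,[0,0,-0.06],0],[0,[0.06,0,0],0],[0,[0.06,0,0],0],[0,[0.06,0,0],0]]'|grep -E "pos|ori"; python3 -m inch '[[0,[0.06,0,0],0],[0,[0.06,0,0],0],[0,[0.06,0,0],0],[0,[0.06,0,0],0]]'|grep -E "pos|ori"; python3 -m inch '[[0,[0.06,0,0],0],[0,[0.06,0,0],0]]'|grep -E "t:|pos|ori"; python3 -c "
from h import *; print(monitor.get_obs()['joints'].round(3))"
```

```text
position: [0.7099, 0.1151, 0.3263]
orientation: [[0.99, -0.14, -0.003], [-0.14, -0.99, -0.001], [-0.002, 0.001, -1.0]]
position: [0.8859, 0.0765, 0.2867]
orientation: [[0.99, -0.14, 0.026], [-0.141, -0.99, 0.004], [0.025, -0.008, -1.0]]
t: 10.78
position: [0.9266, 0.0545, 0.2769]
orientation: [[0.983, -0.139, 0.123], [-0.141, -0.99, 0.009], [0.12, -0.026, -0.992]]
[-0.039  0.99   0.229  0.014  1.8    1.676]
```

```bash
python3 -m inch '[[0,[-0.04,0,0],0],[0,[-0.04,0,0],0],[0,[0,0,0],0]]'|grep -E "t:|pos|ori"; python3 -c "
from h import *; print(monitor.get_obs()['joints'].round(3))"
```

```text
t: 11.15
position: [0.8447, 0.067, 0.2647]
orientation: [[0.984, -0.138, 0.113], [-0.14, -0.99, 0.01], [0.11, -0.025, -0.994]]
[-0.028  0.709  0.722  0.013  1.597  1.684]
```

The tilt stays once the arm has been stretched past its reach, so that is how I will lean the electrode. The present 6.5° tilt is about the finger line, which doesn't hurt the grasp. Moving above the electrode.

Run:
```python
from h import *
o=monitor.get_obs(); R=np.array(o["orientation"]); g=np.array([.4955,-.277,.141])+.0188*R[:,2]
pre=g+[0,0,.12]; print(g,pre,(R.T@(pre-o["position"])*1000).round(1),(R.T@[0,0,-.12]*1000).round(1))
```

```text
[ 0.49762086 -0.27681969  0.12232088] [ 0.49762086 -0.27681969  0.24232088] [-296.   388.8  -20.2] [-13.2   3.  119.2]
```

```bash
python3 -m inch '[[0,[-0.037,0.0486,-0.003],0],[0,[-0.037,0.0486,-0.003],0],[0,[-0.037,0.0486,-0.003],0],[0,[-0.037,0.0486,-0.003],0],[0,[-0.037,0.0486,-0.002],0],[0,[-0.037,0.0486,-0.002],0],[0,[-0.037,0.0486,-0.002],0],[0,[-0.037,0.0486,-0.002],0]]'|grep -E "pos|ori"
python3 -m inch '[[0,[0,0,0],0]]'>/dev/null
python3 - <<'E'
from h import *
im=grab("wrist"); save(im,"w2"); o=im["obs"]; R=np.array(o["orientation"])
g=np.array([.4955,-.277,.141])+.0188*R[:,2]; print(o["t"],(R.T@(g-o["position"])*1000).round(1),np.round(R,3).tolist())
for p in((.4955,-.277,.166),(.4955,-.277,.116)): print(np.round(proj(im,p),1))
import pickle; pickle.dump(im,open("w2.pkl","wb"))
E
```

```text
position: [0.5032, -0.2798, 0.2447]
orientation: [[0.982, -0.138, 0.128], [-0.14, -0.99, 0.008], [0.126, -0.025, -0.992]]
12.275 [-19.8  -0.8 120.4] [[0.981, -0.145, 0.127], [-0.147, -0.989, 0.007], [0.125, -0.026, -0.992]]
[316.8 218.1]
[318.5 208. ]
```

View pics/w2.png

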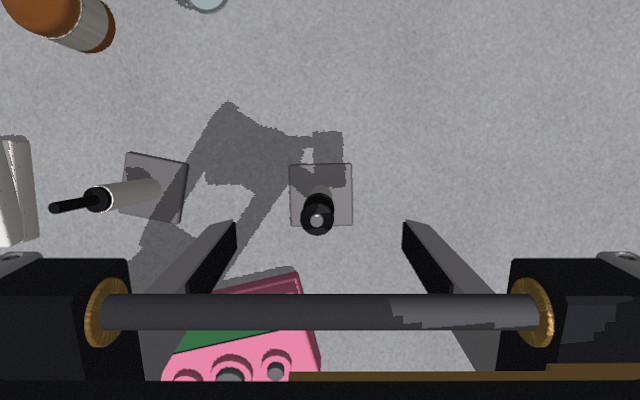

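The wrist view shows the head top at (317,220) against a predicted (317,218), centred between the fingers. Descending and gripping.

```bash
python3 -m inch '[[0,[-0.0065,0,0.04],0],[0,[-0.0065,0,0.04],0],[0,[-0.007,-0.001,0.038],0],[0,[0,0,0.002],0],[0,[0,0,0],0]]'|grep -E "pos|ft"
python3 - <<'E'
from h import *
o=monitor.get_obs(); R=np.array(o["orientation"])
g=np.array([.495,-.277,.141])+.0188*R[:,2]; print(o["t"],(R.T@(g-o["position"])*1000).round(1))
E
python3 -m inch '[[0.3,[0,0,0],0],[0.6,[0,0,0],0],[1,[0,0,0],0],[1,[0,0,0],0],[1,[0,0,0],0],[1,[0,0,0],0]]' 30
```

```text
position: [0.5015, -0.2725, 0.1237]
ft_force: [-0.8, -0.7, 0.3]
12.95 [-3.6  4.9  0.7]
t: 13.7
position: [0.4996, -0.2721, 0.1221]
orientation: [[0.982, -0.138, 0.127], [-0.14, -0.99, 0.01], [0.125, -0.027, -0.992]]
ft_force: [-0.1, -1.2, -0.3]
opening: 0.399
grasp_force: 0.3
```

One finger touches first because the tool is about 5 mm off-centre. Re-centring while closing.

```bash
python3 -m inch '[[0.6,[-0.002,0.0045,0],0],[1,[0,0,0],0],[1,[0,0,0],0],[1,[0,0,0],0],[1,[0,0,0],0],[1,[0,0,0],0]]' 30
```

```text
t: 14.45
position: [0.497, -0.2768, 0.1218]
orientation: [[0.982, -0.138, 0.127], [-0.14, -0.99, 0.009], [0.125, -0.026, -0.992]]
ft_force: [-1.0, -2.4, -2.6]
opening: 0.292
grasp_force: 29.9
```

Gripped: 27.4 mm opening against a 28 mm head, 30 N. Pulling straight up.

```bash
python3 -m inch '[[1,[0.0019,-0.0004,-0.015],0],[1,[0.0025,-0.0005,-0.02],0],[1,[0,0,0],0]]'|grep -vE "grasp"; python3 go.py 0.497 -0.2768 0.25
```

```text
t: 14.82
position: [0.4979, -0.2771, 0.1598]
orientation: [[0.982, -0.137, 0.13], [-0.14, -0.99, 0.008], [0.128, -0.026, -0.991]]
ft_force: [-2.6, -2.1, 1.8]
opening: 0.293
t 14.825 tool shift mm [ 10.5  -2.5 -89.5] yaw deg -8.09 pos [ 0.4979 -0.2771  0.1598] f [-2.6 -2.1  1.8]
```

```bash
python3 -m inch '[[1,[0.0028,-0.0006,-0.022],0],[1,[0.0028,-0.0006,-0.022],0],[1,[0.0026,-0.0006,-0.022],0],[1,[0.0026,-0.0006,-0.022],0],[1,[0,0,0],0]]'|grep -vE "grasp"; python3 go.py 0.497 -0.2768 0.40
python3 - <<'E'
from h import *
im=grab("scene"); c=im["color"][100:290,60:320,::-1]; cv2.imwrite("pics/s1.png",cv2.resize(c,None,fx=3,fy=3,interpolation=cv2.INTER_NEAREST))
E
```

```text
t: 15.45
position: [0.498, -0.2759, 0.2476]
orientation: [[0.982, -0.137, 0.131], [-0.14, -0.99, 0.01], [0.128, -0.028, -0.991]]
ft_force: [0.1, -0.1, -0.2]
opening: 0.294
t 15.45 tool shift mm [  18.7   -3.2 -151.2] yaw deg -8.09 pos [ 0.498  -0.2759  0.2476] f [ 0.1 -0.1 -0.2]
```

View pics/s1.png

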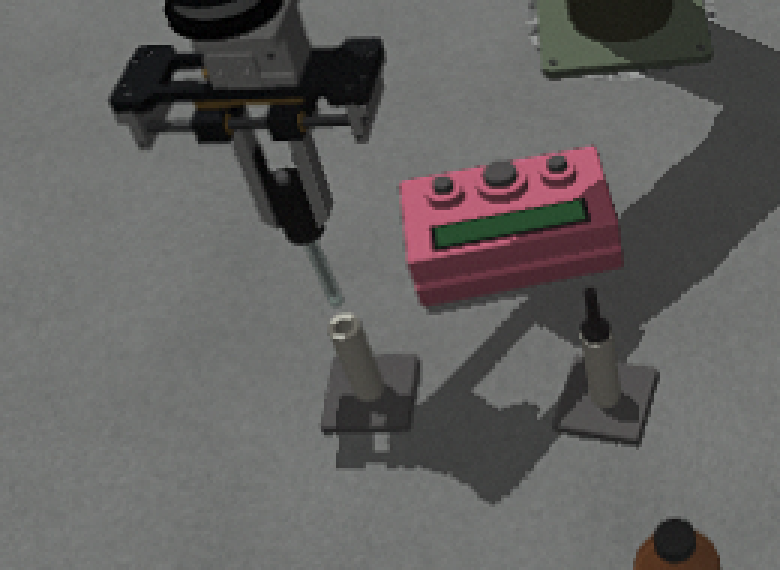

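The electrode is clear of its tube: its tip is at crop (335,300), above the mouth at (345,322). Raising it further, then turning the tool's x to point radially.

```bash
python3 -m inch '[[1,[0.005,-0.001,-0.04],0],[1,[0.005,-0.001,-0.04],0],[1,[0.005,-0.001,-0.04],0],[1,[0.005,-0.001,-0.04],0],[1,[0,0,0],7],[1,[0,0,0],7],[1,[0,0,0],7],[1,[0,0,0],0]]' 40|grep -vE "grasp"; python3 -m inch '[[1,[0.05,0,0],0],[1,[0.05,0,0],0],[1,[0.05,0,0],0],[1,[0.05,0,0],0],[1,[0,0,0],0]]'|grep -vE "grasp"; python3 -c "
from h import *; print(monitor.get_obs()['joints'].round(3))"
```

```text
t: 16.5
position: [0.4963, -0.2759, 0.4051]
orientation: [[0.869, -0.479, 0.125], [-0.484, -0.875, 0.013], [0.103, -0.072, -0.992]]
ft_force: [-0.4, -0.4, -1.9]
opening: 0.291
t: 17.12
position: [0.6723, -0.3751, 0.4199]
orientation: [[0.87, -0.479, 0.12], [-0.484, -0.875, 0.016], [0.097, -0.072, -0.993]]
ft_force: [-0.5, -0.1, -2.0]
opening: 0.289
[-0.66   0.532  0.686  0.09   1.838  1.443]
```

```bash
cat > st.py <<'E'
from h import *
o=monitor.get_obs(); R=np.array(o["orientation"])
Rg=np.array([[0.982,-0.138,0.127],[-0.14,-0.99,0.009],[0.125,-0.026,-0.992]])
a=R@(Rg.T@[0,0,1]); tip=o["position"]-.0188*R[:,2]-.126*a
print("t",o["t"],"q",o["joints"].round(3),"tooltilt",np.degrees(np.arccos(-R[2,2])).round(1),"elec tilt",np.degrees(np.arccos(a[2])).round(1),"axis",a.round(2),"tip",tip.round(3),"pos",o["position"].round(3),"open",round(o["opening"],3),round(o["grasp_force"],1))
E
python3 -m inch '[[1,[0.05,0,0],0],[1,[0.05,0,0],0],[1,[0.05,0,0],0],[1,[0.05,0,0],0]]'>/dev/null; python3 st.py; python3 -m inch '[[1,[0.05,0,0],0],[1,[0.05,0,0],0],[1,[0.05,0,0],0]]'>/dev/null; python3 st.py
```

```text
t 17.625 q [-0.64   0.843  0.231  0.1    1.898  1.478] tooltilt 11.0 elec tilt 3.9 axis [-0.07 -0.01  1.  ] tip [ 0.782 -0.429  0.298] pos [ 0.777 -0.431  0.405] open 0.289 40.0
t 18.0 q [-0.636  0.875  0.23   0.108  1.766  1.481] tooltilt 16.6 elec tilt 9.2 axis [-0.16  0.04  0.99] tip [ 0.834 -0.456  0.281] pos [ 0.819 -0.453  0.387] open 0.296 40.0
```

```bash
python3 -m inch '[[1,[0.055,0,-0.025],0],[1,[0.055,0,-0.025],0],[1,[0.055,0,-0.025],0],[1,[0.055,0,-0.025],0]]'>/dev/null; python3 st.py; python3 -m inch '[[1,[0.055,0,0],0],[1,[0.055,0,0],0],[1,[0.055,0,0],0],[1,[0.055,0,0],0]]'>/dev/null; python3 st.py
```

```text
t 18.5 q [-0.649  0.801  0.225  0.128  1.677  1.482] tooltilt 26.0 elec tilt 18.6 axis [-0.3   0.12  0.95] tip [ 0.862 -0.48   0.368] pos [ 0.833 -0.468  0.47 ] open 0.292 40.0
t 19.0 q [-0.648  0.812  0.226  0.142  1.516  1.482] tooltilt 34.6 elec tilt 27.2 axis [-0.42  0.19  0.89] tip [ 0.918 -0.513  0.391] pos [ 0.875 -0.494  0.487] open 0.289 40.0
```

```bash
python3 -m inch '[[1,[0.045,0,0.01],0],[1,[0.045,0,0.01],0],[1,[0.045,0,0.01],0],[1,[0.045,0,0.01],0]]'>/dev/null; python3 st.py; python3 -m inch '[[1,[0.045,0,0.01],0],[1,[0.045,0,0.01],0],[1,[0.045,0,0.01],0],[1,[0.045,0,0.01],0]]'>/dev/null; python3 st.py
```

```text
t 19.5 q [-0.645  0.838  0.226  0.152  1.365  1.48 ] tooltilt 41.7 elec tilt 34.4 axis [-0.51  0.24  0.83] tip [ 0.968 -0.542  0.402] pos [ 0.915 -0.517  0.492] open 0.29 40.0
t 20.0 q [-0.645  0.841  0.226  0.164  1.237  1.476] tooltilt 48.8 elec tilt 41.5 axis [-0.59  0.29  0.75] tip [ 1.004 -0.565  0.437] pos [ 0.942 -0.534  0.519] open 0.295 40.0
```

```bash
python3 -m inch '[[1,[0.045,0,0.01],0],[1,[0.045,0,0.01],0]]'>/dev/null; python3 st.py; python3 -m inch '[[1,[-0.03,0,-0.03],0],[1,[-0.03,0,-0.03],0],[1,[-0.03,0,-0.03],0],[1,[-0.03,0,-0.03],0],[1,[0,0,0],0],[1,[0,0,0],0],[1,[0,0,0],0],[1,[0,0,0],0]]'>/dev/null; python3 st.py
python3 - <<'E'
from h import *
im=grab("scene"); save(im,"s2"); im=grab("top"); a=cv2.imread("pics/s2.png"); 
cv2.imwrite("pics/s2b.png",np.vstack([cv2.resize(a,(480,300)),cv2.resize(im["color"][:,:,::-1],(480,300))]))
w=grab("wrist"); save(w,"w3")
E
```

```text
t 20.25 q [-0.646  0.836  0.226  0.171  1.182  1.474] tooltilt 52.3 elec tilt 45.0 axis [-0.63  0.32  0.71] tip [ 1.017 -0.574  0.462] pos [ 0.951 -0.541  0.54 ] open 0.294 40.0
t 21.25 q [-0.68   0.328  1.026  0.237  0.903  1.369] tooltilt 52.2 elec tilt 44.9 axis [-0.63  0.32  0.71] tip [ 0.874 -0.494  0.442] pos [ 0.807 -0.461  0.519] open 0.293 40.0
```

View pics/s2b.png

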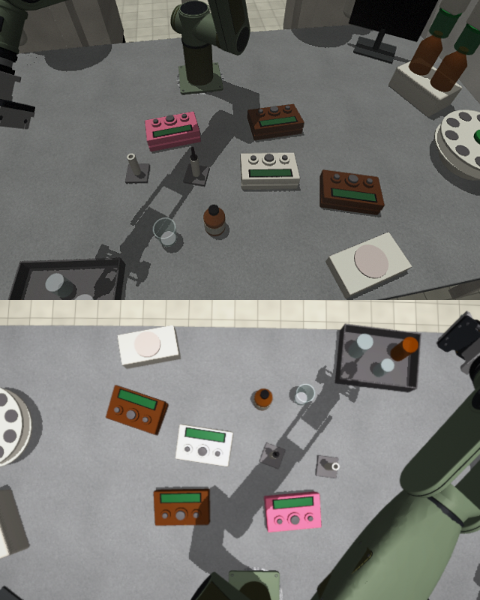

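View pics/w3.png

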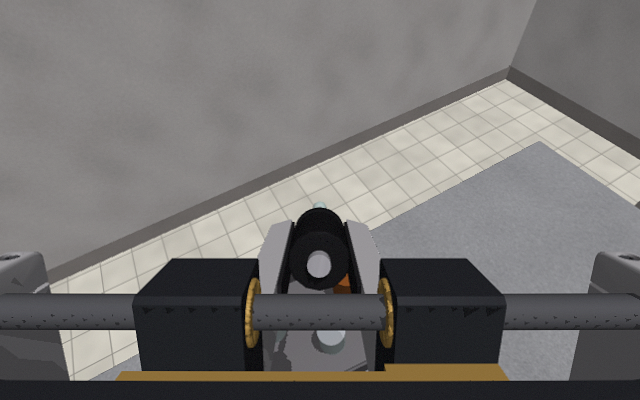

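The scene is undisturbed: the slim sensor, bottle and beaker are still in place. In the wrist view the head top is at (318,264), and only the tip end at about (319,204) shows past the head. I compare this with the expected in-hand pose.

Run:
```python
from h import *
im=grab("wrist"); o=im["obs"]; R=np.array(o["orientation"])
Rg=np.array([[0.982,-0.138,0.127],[-0.14,-0.99,0.009],[0.125,-0.026,-0.992]]); e=Rg.T@[0,0,1]
g=o["position"]-.0188*R[:,2]
for dev in(-10,-5,0,5,10):
    a=R@cv2.Rodrigues(np.array([0,np.radians(dev),0]))[0]@e
    print(dev,"tilt",np.degrees(np.arccos(a[2])).round(1),"top",np.round(proj(im,g+.025*a),0),"tip",np.round(proj(im,g-.126*a),0))
print(np.abs(o["qvel"]).max(),o["t"])
```

```text
-10 tilt 34.9 top [317. 253.] tip [322. 232.]
-5 tilt 39.9 top [317. 258.] tip [322. 220.]
0 tilt 44.9 top [317. 263.] tip [322. 208.]
5 tilt 49.9 top [317. 267.] tip [322. 196.]
10 tilt 54.8 top [317. 272.] tip [322. 184.]
0.010216553555054029 21.4
```

```bash
python3 -m inch '[[1,[0,0,0],0],[1,[0,0,0],0]]'|tail -2; python3 -c "
from h import *; print(np.abs(monitor.get_obs()['qvel']).max()); print(bot.finish_job())"
```

```text
opening: 0.29
grasp_force: 40.0
0.0027976903574370303
the job is handed in; nothing more can be done
None
```

I pressed the three keys in order, each to its stop and released, drew the electrode straight up clear of its holder, and handed the job in at about 22 s with it held still at about 45°, its tip about 0.44 m up and the bystanders in place; one possible flaw is that leaning it put joint 3 at its lower limit, reading 0.225 to 0.231 rad against the listed 0.23, and I was given no verdict.

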